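# Lock the rotor lid on a bench centrifuge

### The arm

A 6-joint arm with a two-finger parallel gripper is mounted at the origin on the work surface. World frame = base frame: x ahead of the robot, y to its left, z up, the work surface at z = 0. Lengths are in mm, angles in rad, forces in N, time in s.
With the tool pointing down it reaches from about 350 to 975 mm from the base axis. Payload 7.1 kg.
Tool frame: the origin (TCP) lies midway between the tips of the shut fingers; the grasp point (between the pads) lies 19 mm behind it (ctrl.grasp_offset is the distance from the TCP to the grasp point, in mm); z points along the fingers, y is the line along which they close (so a half turn about z gives the same grasp; the last joint's range is limited). The gripper opens to 88 mm and grips with 3 to 60 N. Pads are 20 mm wide; open, the fingers measure 115 mm over their backs; the gripper's body (75 mm by 178 mm) begins 61 mm behind the grasp point.
Start: joints at [-1.189, 0.423, 1.63, -0, 1.089, -0.019], TCP at [243.862, -575.444, 222.675] pointing down, gripper open.
Joint ranges: [-3, 3], [-0.9, 2.11], [0.09, 2.58], [-1.31, 4.45], [0.11, 2.69], [-2.54, 2.54]. Speed limits (rad/s): [2.39, 2.39, 3.01, 3.14, 3.14, 3.14].

### API

Orientations are given as a rotation vector (axis times angle).
In Python, from workcell import ctrl gives the robot as it stands. The module is installed in compiled form; this text tells all that it offers.
- The arm moves only by the tool servo_tool, never from a script. Its argument "rows" is a list of rows, each a list of 7 numbers: the turn, a rotation vector about the tool's x, y, z as a fraction of full scale, then the shift along the tool's x, y, z as a fraction of full scale, then the finger opening in mm, from 0 to 87.8. A call has 1 to 10 rows; each row is the pose to reach, as a shift and turn from the pose commanded when the call began, along the tool's axes at that moment; what a row does not reach only later rows make up. Full scale, the value 1, is 20 cm for a shift and 1.5 rad for a turn. A row lasts 1/8 s, in which the tool goes at most 62.5 mm and 10.7 degrees, less where a joint would pass 70% of its speed; a pose out of reach is approached as far as the arm can. A call with a number of a shift or a turn outside -1 to 1 is refused whole. A call with a gripper value outside its range is refused whole. The fingers move at their own pace and stop on an object; the grip force is fixed at half the most. Time passes only in rows, so rows that repeat a pose let the fingers close. It gives the time, the measured TCP pose, the force, the opening and the grip force at its end, in the units of the state.
- ctrl.get_obs(): the state, without advancing time (a new reading comes with each control period).
- ctrl.get_image(name): name is "scene" or "top" or "wrist"; returns (picture, depth): 480x640x3 uint8, red, green, blue; 480x640 float32, mm along the optical axis (not along the pixel's ray), 0 where there is no reading.
- ctrl.camera_info(name): a dict with "intrinsics" (3x3 intrinsics, pixels), "R" (3x3) and "t" (3): a world point X has camera coordinates R X + t. Camera axes: x right, y down, z forward; pixel columns grow to the right and rows downward; lengths in mm; the calibration is good to about 2 mm. A picture is of the moment at which its call begins: read the wrist's pose just before it. camera_info takes no time and is no camera call; for the wrist camera it gives the pose at the moment of the call.
- ctrl.close_job(): hands the job in; it is judged then, once.
The state is a dict: "t": time; "qpos": joint angles; "qvel": joint speeds; "joint_torque": joint torques, N m; "ee_pos": TCP position; "orientation": TCP orientation; "ft_force": force on the tool from outside, world axes, zero at the start; "moment": the same for the moment, N m; "width": finger opening in mm; "grasp_force": force on a finger pad.
Only numpy, scipy, OpenCV 4.12 (cv2) and the standard library are available. Lean on these libraries where they do the work, as an engineer would, in place of code of your own. Each camera call takes 0.05 s, during which the arm holds its last target. There are 200 camera calls.

### The job

The centrifuge rotor is loaded and open. Take the rotor lid with the bar handle, lower it into the rotor with its three tabs down through the gaps between the lugs, and twist it clockwise until its ramps cam it down tight on the seal: turn by feel until it is firmly hand-tight, neither left loose nor forced on to the stop. Leave it locked and let go, without knocking the other things on the bench about.

Things in the scene. Friction and masses are not known exactly. Their poses are not given: they have to be found in the camera images.
- rotor_lid: Aluminium rotor lid, 0.1 to 0.17 kg, handle up on the bench: a flat disc 100 mm across, 7 mm thick, with three rim tabs and a grey upright bar handle. Origin: centre of its underside; z up, x along the bar and through one tab.
- lid_handle (a point): Point in the lid's bar handle, on its axis, 33 mm above the underside, where to grip. The bar is 52 mm long, 12 mm thick, 9 to 40 mm above the underside; at its foot a low round boss 34 mm across, 10 mm high. The point's x axis runs along the bar.
- lid_tab (a point): Middle of the ramp on top of the lid tab on the lid's +x side, 54 mm out. Tabs lie at lid directions 0, 120 and 240 degrees, each 44 degrees wide, out to 58 mm radius, flat below; the ramped top rises evenly from 2 mm thick at the clockwise (leading) end to 7 mm.
- centrifuge: White bench centrifuge, 226 mm wide, 130 mm high, fixed; round bowl 156 mm across. Its open cover stands behind the bowl (its +x side), 140 mm from the axis at the foot and leaning away, top 0.36 m up. Origin: on the bench under the rotor axis; the front with keys is its -x side.
- rotor: Dark rotor with 12 capped tubes in the centrifuge bowl; it does not turn. Origin: on its vertical axis, 66 mm above the bench; z up, x through one gap. Let in straight with its yaw equal to the rotor's (or 120 or 240 degrees on) the lid drops in with about 2 mm play. Lid underside above this origin: 52 mm on top of the lugs, 39.4 to 42 mm on the seal (wear unknown).
- rotor_mouth (a point): Centre of the rotor's mouth, on the axis level with the rim top, 52 mm above the rotor origin. The rim is 132 mm across outside, 119 mm inside. Below lies a soft rubber sealing ring 90 mm across that carries the lid and pushes back about 15 N per mm.
- rotor_gap (a point): Middle of one of the three gaps between the lugs, at the rim top, 56 mm out on the rotor's +x side. Gaps lie at rotor directions 0, 120 and 240 degrees, each 50 degrees wide. Lugs between them leave a free opening of 103 mm for the disc.
- rotor_lug (a point): Underside of one of the three steel lugs (70 degrees wide), 44.5 mm above the rotor origin. As the lid turns clockwise from above, its ramps meet the lugs after 10 to 37 degrees, depending on the seal, then press it down 0.12 mm per degree. Hand-tight: neither lifted nor leaned on it resists with 0.3 to 0.5 N m, clamped 7 to 20 N, and stays. Stop at 48 degrees: too far. Over 35 N: forced.
- spare_lid: Another rotor's screw lid, not to be used: smooth aluminium disc 124 mm across with a round grey knob 38 mm across, 37 mm high. Origin: centre of its underside.
- tube_rack: White tube rack, 210 x 75 x 38 mm (tubes to 46 mm). Origin: centre of its underside, long side along its x.
- grease_pot: Small pot of seal grease, 44 mm across, 34 mm high. Origin: centre of its underside.
- slide_box: White slide box, 84 x 36 x 23 mm. Origin: centre of its underside.
- beaker: Glass beaker, 68 mm across, 90 mm high. Origin: centre of its underside.
- mouse: Cream computer mouse, 104 x 60 x 32 mm. Origin: centre of its underside.
- cap_tray: White open tray, 120 x 90 x 30 mm. Origin: centre of its underside.

How it is judged (in metres and radians):
On the way, in this order (a step that is already met when the one before it is completed fails the run):
1. the lid lies flat in the rotor, tabs down through the gaps (z of rotor_lid in the frame of rotor below 0.0435 m and horizontal distance between rotor_lid and rotor below 0.004 m and angle between rotor_lid's own z axis and vertical below 0.06 rad), for 0.1 s.
2. the lugs hold the lid down tight on the seal (contact force between rotor_lid and rotor above 7 N), for 0.2 s.
At the end, for the whole second after the job is handed in: The lid lies level (within 0.03 rad) and centred (4 mm) in the rotor, under the lugs, its underside no more than 42.5 mm above the rotor's origin, clamped by the lugs with 7 to 20 N, at rest (z of rotor_lid in the frame of rotor below 0.0425 m and horizontal distance between rotor_lid and rotor below 0.004 m and angle between rotor_lid's own z axis and vertical below 0.03 rad and contact force between rotor_lid and rotor between 7 and 20 N and linear speed of rotor_lid below 0.01 m/s); the robot touches nothing.
It fails at once if the lid is forced against the rotor or its lugs with more than 35 N (contact force between rotor_lid and rotor above 35 N).
It fails at once if another thing on the bench is pushed more than 20 mm (distance of any of spare_lid, tube_rack, grease_pot, slide_box, beaker, mouse, cap_tray from where it was at the start of the episode above 0.02 m).
It also fails if it takes over 58 s, if anything falls off the work surface, if the arm or the gripper's body presses on something with over 40 N, if the wrist force passes 120 N, or if a joint passes its speed limit or range.

## Working session

There is one attempt and no reset: what is moved stays moved. The work goes in short steps, Python scripts to look and compute and a tool call to move; the robot and the scene stay as the last step left them, time stands still between calls to the robot, and variables do not carry over. Pictures are saved under pics/ and viewed, at most 10 in all, crops included, and the job is handed in when it is done.

Besides the shell and the picture viewer there is one more tool, called after "Call:" as name(argument=value, ...) on one line, values as JSON. servo_tool: Moves the arm, as the interface text tells. Its arguments: {"type":"object","properties":{"rows":{"type":"array","items":{"type":"array","items":{"type":"number"}}}},"required":["rows"]}

```bash
mkdir -p pics
cat > h.py <<'E'
import numpy as np, cv2
from workcell import ctrl
from scipy.spatial.transform import Rotation as Rn
def cloud(name):
    im,d=ctrl.get_image(name); c=ctrl.camera_info(name)
    K=np.array(c["intrinsics"]);R=np.array(c["R"]);t=np.array(c["t"])
    v,u=np.mgrid[:480,:640]
    P=np.stack([(u-K[0,2])/K[0,0]*d,(v-K[1,2])/K[1,1]*d,d],-1)
    W=(P-t)@R
    W[d==0]=np.nan
    return im,W
def save(n,im): cv2.imwrite("pics/"+n,im[...,::-1])
def st():
    o=ctrl.get_obs()
    print({k:np.round(o[k],3).tolist() for k in ("t","qpos","ee_pos","orientation","ft_force","moment","width","grasp_force")})
E
python3 - <<'E'
from h import *
st()
im,W=cloud("top"); save("top.png",im); np.save("top.npy",W)
im,W=cloud("scene"); save("scene.png",im)
print(ctrl.camera_info("top"))
E
```

```text
{'t': 0.0, 'qpos': [-1.189, 0.424, 1.631, 0.0, 1.089, -0.019], 'ee_pos': [243.661, -574.935, 221.894], 'orientation': [-3.077, -0.625, 0.0], 'ft_force': [0.395, -0.155, -0.104], 'moment': [0.019, 0.028, -0.046], 'width': 87.87, 'grasp_force': 0.0}
{'intrinsics': array([[543.45156312,   0.        , 311.13332068],
       [  0.        , 543.45156312, 234.2599625 ],
       [  0.        ,   0.        ,   1.        ]]), 'R': array([[-0.01235406, -0.99986725,  0.01062334],
       [-0.98664775,  0.01046386, -0.16253221],
       [ 0.16239947, -0.01248942, -0.98664605]]), 't': array([  32.26271968,  589.28881565, 1149.23119969])}
```

View pics/top.png

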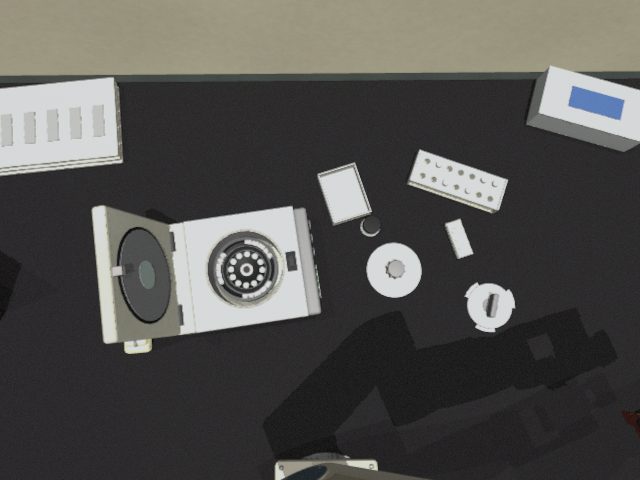

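View pics/scene.png

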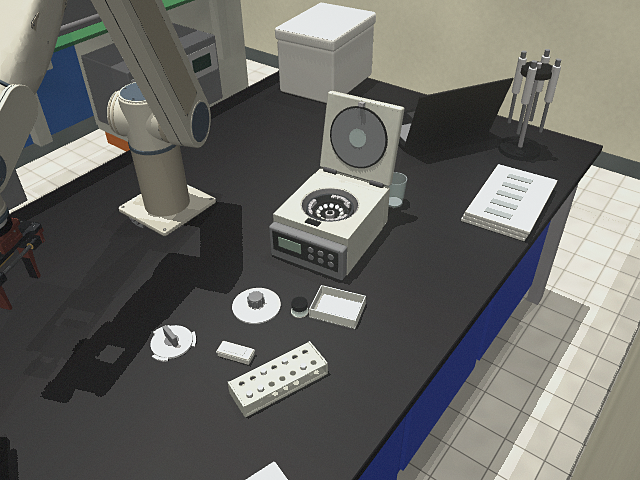

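The top view shows the lid at about (490,306) with its bar nearly vertical. The rotor is at (247,269), with the cover to the left (+y). Next I measure both.

Run:
```python
from h import *
W=np.load("top.npy"); im=cv2.imread("pics/top.png")
# lid
sub=np.zeros((480,640),bool); sub[270:345,450:530]=1
z=W[...,2]
disc=sub&(z>3)&(z<12); 
m=(im.min(2)>150)&sub
print("disc z",np.nanmedian(z[m]))
bar=sub&(z>28)
pb=W[bar]; print("bar",bar.sum(),np.nanmean(pb,0),np.nanmax(pb[:,2]))
top=W[sub&(z>36)]; c=top[:,:2].mean(0); e=np.linalg.eigh(np.cov((top[:,:2]-c).T))[1][:,1]
print("bartop",len(top),c,np.degrees(np.arctan2(e[1],e[0])))
P=W[m|(sub&(z>4))][:,:2]; P=P[~np.isnan(P).any(1)]
print("lid circ",cv2.minEnclosingCircle(P.astype(np.float32)))
# rotor: rim top z 118
sub=np.zeros((480,640),bool); sub[225:312,200:292]=1
for lo,hi in((124,140),(112,122),(106,112),(95,106),(60,95)):
    q=W[sub&(z>lo)&(z<hi)]; print(lo,len(q),np.median(q,0))
q=W[sub&(z>112)&(z<122)]
print("rim",cv2.minEnclosingCircle(q[:,:2].astype(np.float32)))
a=cv2.resize(im[220:318,195:297],(588,565),interpolation=cv2.INTER_CUBIC)
cv2.imwrite("pics/a.png",a)
```

```text
disc z 6.979434838949859
bar 157 [ 430.39937627 -371.51175758   37.41964655] 45.18173829210607
bartop 115 [ 429.85833446 -372.04442433] 165.8552897317437
lid circ ((419.062744140625, -372.3229675292969), 113.99771118164062)
124 3509 [513.66275431 156.14888541 129.01779747]
112 1105 [512.75781308 162.24591117 116.99251484]
106 276 [511.34338615 169.02267343 107.33488951]
95 1397 [511.0719288  166.83081798 101.2018161 ]
60 1044 [516.33705777 171.93915155  87.95398627]
rim ((507.5246887207031, 162.20936584472656), 78.50505065917969)
```

View pics/a.png

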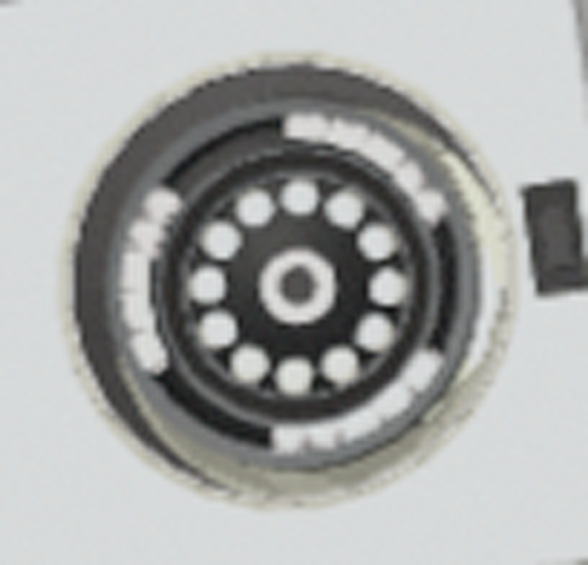

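```bash
cat >> h.py <<'E'
def goal(x,y,z,yaw,axis=None):
    "fractions (turn, shift) from the present pose to a tool-down pose with tool x at yaw deg"
    o=ctrl.get_obs(); R=Rn.from_rotvec(o["orientation"]).as_matrix(); p=np.array(o["ee_pos"])
    a=np.radians(yaw); D=np.array([[np.cos(a),np.sin(a),0],[np.sin(a),-np.cos(a),0],[0,0,-1]])
    print("turn",np.round(Rn.from_matrix(R.T@D).as_rotvec()/1.5,4),"shift",np.round(R.T@(np.array([x,y,z])-p)/200,4),"yaw now",np.degrees(np.arctan2(R[1,0],R[0,0])).round(2))
E
python3 - <<'E'
from h import *
c=ctrl.camera_info("wrist"); o=ctrl.get_obs(); R=Rn.from_rotvec(o["orientation"]).as_matrix()
C=-np.array(c["R"]).T@c["t"]; print("cam in tool",R.T@(C-o["ee_pos"]),"axis",R.T@np.array(c["R"])[2],c["intrinsics"][0,0])
goal(430,-372,200,166)
im,W=cloud("wrist"); save("w0.png",im)
E
```

```text
cam in tool [  77.77542145   -0.693076   -163.07384422] axis [-2.82279017e-01  4.54302688e-04  9.59332242e-01] 416.2681812024764
turn [-4.0000e-04 -1.1000e-03 -1.6643e+00] shift [ 1.2537 -0.5709  0.1108] yaw now 22.97
```

Call:
servo_tool(rows=[[0,0,-1,0.8,-0.457,0.1,87],[0,0,-1,0.8,-0.457,0.1,87],[0,0,-1,0.8,-0.457,0.1,87],[0,0,-1,0.8,-0.457,0.1,87],[0,0,-1,0.8,-0.457,0.1,87],[0,0,-1,0.8,-0.457,0.1,87],[0,0,-1,0.8,-0.457,0.1,87],[0,0,-1,0.8,-0.457,0.1,87],[0,0,-1,0.8,-0.457,0.1,87]])

```text
t: 1.27
ee_pos: [355.4, -428.7, 202.5]
orientation: [-1.828, -2.554, -0.0]
ft_force: [0.3, -0.0, -0.5]
width: 87.0
grasp_force: 0.0
```

Run:
```python
from h import *
st(); goal(430,-372,200,166)
```

```text
{'t': 1.275, 'qpos': [-0.9, 0.349, 1.798, 0.0, 0.994, -1.228], 'ee_pos': [355.426, -428.729, 202.485], 'orientation': [-1.828, -2.554, -0.0], 'ft_force': [0.287, -0.042, -0.527], 'moment': [-0.036, -0.113, -0.024], 'width': 87.04, 'grasp_force': 0.0}
turn [ 1.000e-04 -3.000e-04 -6.654e-01] shift [0.1483 0.4444 0.0124] yaw now 108.81
```

Call:
servo_tool(rows=[[0,0,-0.665,0.148,0.444,0.012,87],[0,0,-0.665,0.148,0.444,0.012,87],[0,0,-0.665,0.148,0.444,0.012,87],[0,0,-0.665,0.148,0.444,0.012,87],[0,0,-0.665,0.148,0.444,0.012,87],[0,0,-0.665,0.148,0.444,0.012,87],[0,0,-0.665,0.148,0.444,0.012,87]])

```text
t: 2.15
ee_pos: [429.9, -372.0, 200.2]
orientation: [-0.387, -3.117, -0.0]
ft_force: [-0.2, 0.5, 0.6]
width: 87.2
grasp_force: 0.0
```

Run:
```python
from h import *
st()
im,W=cloud("wrist"); save("w1.png",im); np.save("w1.npy",W)
z=W[...,2]; near=np.hypot(W[...,0]-430,W[...,1]+372)<75
t=near&(z>37)&(z<44); p=W[t][:,:2]; (c,s,a)=cv2.minAreaRect(p.astype(np.float32))
e=np.linalg.eigh(np.cov((p-p.mean(0)).T))[1][:,1]
print("bar top",t.sum(),p.mean(0),c,s,a,np.degrees(np.arctan2(e[1],e[0])),np.median(z[t]))
d=near&(z>5)&(z<9); q=W[d][:,:2]
# disc circle by fitting rim points: enclosing & ellipse of disc hull
r=np.hypot(*(q-p.mean(0)).T); ang=np.degrees(np.arctan2(*(q-p.mean(0)).T[::-1]))
tab=near&(z>1)&(z<9); q=W[tab][:,:2];
for it in range(1):
    dd=q-p.mean(0); r=np.hypot(*dd.T); ang=np.degrees(np.arctan2(dd[:,1],dd[:,0]))%120
    s=(r>53)&(r<57); h=np.histogram(ang[s],24,(0,120))[0]; print(h)
```

```text
{'t': 2.15, 'qpos': [-0.734, 0.369, 1.775, 0.0, 0.998, -2.058], 'ee_pos': [429.909, -371.999, 200.172], 'orientation': [-0.387, -3.117, -0.0], 'ft_force': [-0.241, 0.496, 0.585], 'moment': [0.066, -0.102, -0.011], 'width': 87.17, 'grasp_force': 0.0}
bar top 931 [ 430.69494468 -370.91161934] (431.4539794921875, -371.0430603027344) (11.444289207458496, 51.6924934387207) 75.8564453125 166.02536238964058 40.693467188617674
[33 44 41 37 46 76 69 74 79 72 76 78 75 50 41 41 42 36 42 41 42 46 45 37]
```

View pics/w1.png

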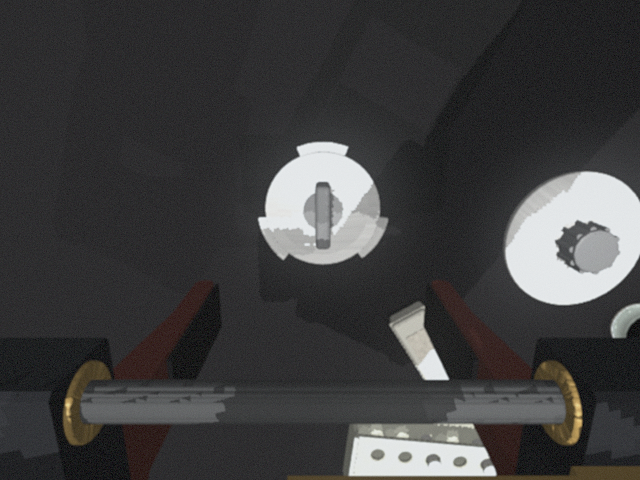

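The bar is at (323,215), with the +x tab above it at (322,150). That puts the lid at (431,-371), yaw 166. Before grasping, I'll look at the rotor from above.

Call:
servo_tool(rows=[[0,0,0,0.083,0.897,-0.117,60],[0,0,0,0.083,0.897,-0.117,60],[0,0,0,0.083,0.897,-0.117,60],[0,0,0,0.083,0.897,-0.117,60]])

```text
t: 2.7
ee_pos: [457.5, -191.1, 224.3]
orientation: [0.379, 3.118, 0.0]
ft_force: [0.1, -0.9, -0.3]
width: 60.1
grasp_force: 0.0
```

Call:
servo_tool(rows=[[0,0,0,0.083,0.897,-0.117,60],[0,0,0,0.083,0.897,-0.117,60],[0,0,0,0.083,0.897,-0.117,60],[0,0,0,0.083,0.897,-0.117,60]])

```text
t: 3.2
ee_pos: [485.1, -13.7, 247.6]
orientation: [0.378, 3.117, 0.0]
ft_force: [-0.5, -0.2, 0.3]
width: 60.2
grasp_force: 0.0
```

Call:
servo_tool(rows=[[0,0,0.18,0.083,0.897,-0.117,60],[0,0,0.18,0.083,0.897,-0.117,60],[0,0,0.18,0.083,0.897,-0.117,60],[0,0,0.18,0.083,0.897,-0.117,60],[0,0,0.18,0.083,0.897,-0.117,60]])

```text
t: 3.82
ee_pos: [511.3, 160.9, 269.9]
orientation: [-0.799, -3.038, 0.002]
ft_force: [0.3, -0.8, -0.0]
width: 59.8
grasp_force: 0.0
```

Run:
```python
from h import *
st()
im,W=cloud("wrist"); save("w2.png",im); np.save("w2.npy",W)
z=W[...,2]
near=np.hypot(W[...,0]-511,W[...,1]-165)<85
m=near&(z>114)&(z<122); q=W[m][:,:2]; print(m.sum(),np.median(z[m]))
print(cv2.minEnclosingCircle(q.astype(np.float32)))
goal(431,-371,100,166)
```

```text
{'t': 3.825, 'qpos': [0.283, 0.238, 1.781, -0.001, 1.124, -0.773], 'ee_pos': [511.327, 160.912, 269.864], 'orientation': [-0.799, -3.038, 0.002], 'ft_force': [0.32, -0.818, -0.032], 'moment': [0.043, -0.085, -0.015], 'width': 59.799, 'grasp_force': 0.0}
8588 118.98650468579336
((509.18084716796875, 163.2178955078125), 78.00772094726562)
turn [-0.0008 -0.0005 -0.1808] shift [-0.9616 -2.5084  0.8522] yaw now 150.46
```

View pics/w2.png

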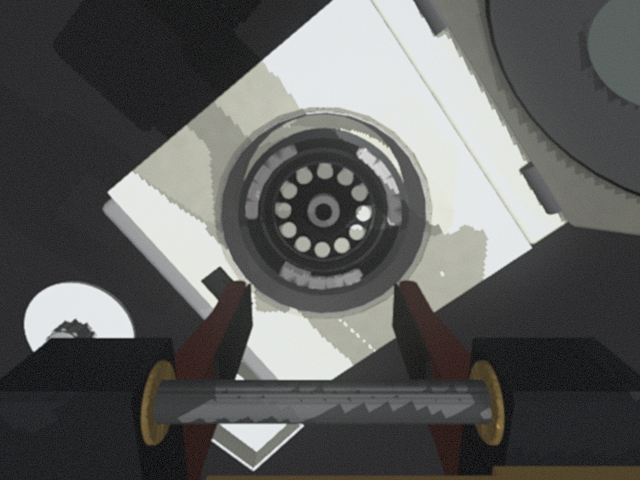

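The rotor centre is near (323,211) in the wrist view, and the gap opposite the gripper is near (328,143). Now I fit the rim and the lugs.

Run:
```python
from h import *
from scipy.optimize import least_squares
W=np.load("w2.npy"); im=cv2.imread("pics/w2.png"); z=W[...,2]
c=np.array([511.,164.])
for it in range(4):
    r=np.hypot(W[...,0]-c[0],W[...,1]-c[1]); a=np.degrees(np.arctan2(W[...,1]-c[1],W[...,0]-c[0]))
    m=(r<72)&(r>56)&(z>115)&(z<122); 
    out=[]
    for k in range(0,360,5):
        s=m&(np.abs((a-k+180)%360-180)<2.5)
        if s.sum()>5: out.append((k,np.percentile(r[s],96)))
    k,R=np.radians([o[0] for o in out]),np.array([o[1] for o in out])
    P=c+np.c_[R*np.cos(k),R*np.sin(k)]
    f=least_squares(lambda x:np.hypot(*(P-x[:2]).T)-x[2],[*c,66],loss="soft_l1"); c=f.x[:2]
print("centre",f.x,np.std(f.fun),len(out),np.median(z[m]))
# lugs: z~118 material at r 52.5..58
s=(r>53)&(r<57.5)&~np.isnan(z); hi=s&(z>114)
h=np.histogram(a[s]%120,40,(0,120))[0]; h2=np.histogram(a[hi]%120,40,(0,120))[0]
print(np.round(h2/h,2))
g=s&~hi; print("gap yaw mod120",np.degrees(np.angle(np.mean(np.exp(3j*np.radians(a[g])))))/3)
for L in (30,150,270):
    x=(a[g]-L+180)%360-180; x=x[np.abs(x)<50]; print(L,np.median(x),np.percentile(x,[3,97]))
# centre by the boss at the rotor axis
b=(r<12)&~np.isnan(z); print("boss z",np.median(z[b]))
```

```text
centre [509.56289805 162.99474779  65.57273004] 0.13542216173805777 72 119.05058304556609
[0.65 0.17 0.   0.   0.   0.   0.   0.   0.   0.   0.   0.   0.   0.
 0.   0.   0.   0.26 0.94 0.96 0.98 0.97 0.97 0.97 0.97 0.99 0.98 0.97
 0.99 0.99 0.99 0.99 0.97 0.97 0.97 0.94 0.82 0.78 0.78 0.79]
gap yaw mod120 24.99126908969127
30 -11.665689304410392 [-47.21070162  18.52741077]
150 -1.5579267947327224 [-26.77744079  23.20772993]
270 -0.8225140186046929 [-31.0650808  40.7326162]
boss z 100.7134745832476
```

Call:
servo_tool(rows=[[0,0,-0.18,-0.32,-0.836,0,50],[0,0,-0.18,-0.32,-0.836,0,50],[0,0,-0.18,-0.32,-0.836,0,50],[0,0,-0.18,-0.32,-0.836,0,50]])

```text
t: 4.38
ee_pos: [483.5, -19.8, 270.3]
orientation: [-0.394, -3.116, 0.001]
ft_force: [0.7, 0.0, 0.1]
width: 49.9
grasp_force: 0.0
```

Call:
servo_tool(rows=[[0,0,0,0,-0.9,0.35,50],[0,0,0,0,-0.9,0.35,50],[0,0,0,0,-0.9,0.35,50],[0,0,0,0,-0.9,0.35,50]])

```text
t: 4.88
ee_pos: [439.3, -192.2, 198.9]
orientation: [-0.39, -3.114, -0.001]
ft_force: [-0.9, 0.8, 0.2]
width: 49.9
grasp_force: 0.0
```

Run:
```python
from h import *
goal(431,-371,80,166)
```

```text
turn [ 0.0002 -0.002  -0.0033] shift [-0.1821 -0.8769  0.5936] yaw now 165.71
```

Call:
servo_tool(rows=[[0,-0.002,-0.0033,-0.182,-0.877,0.3,50],[0,-0.002,-0.0033,-0.182,-0.877,0.3,50],[0,-0.002,-0.0033,-0.182,-0.877,0.594,50],[0,-0.002,-0.0033,-0.182,-0.877,0.594,50],[0,-0.002,-0.0033,-0.182,-0.877,0.594,50]])

```text
t: 5.5
ee_pos: [433.6, -368.2, 79.7]
orientation: [-0.377, -3.119, -0.003]
ft_force: [0.5, 0.3, -0.2]
width: 50.0
grasp_force: 0.0
```

Run:
```python
from h import *
goal(431,-371,14.5,166)
im,W=cloud("wrist")
z=W[...,2]; near=np.hypot(W[...,0]-430,W[...,1]+372)<40
t=near&(z>37)&(z<44); p=W[t][:,:2]; print(cv2.minAreaRect(p.astype(np.float32)),p.mean(0),t.sum())
```

```text
turn [ 0.0013 -0.0002  0.0025] shift [ 0.0094 -0.0172  0.3261] yaw now 166.21
((431.8653564453125, -370.6700439453125), (11.860323905944824, 51.506072998046875), 75.66156768798828) [ 430.68008946 -370.45312505] 2126
```

Call:
servo_tool(rows=[[0,0,0.002,0.01,-0.015,0.326,50],[0,0,0.002,0.01,-0.015,0.326,50],[0,0,0.002,0.01,-0.015,0.326,50],[0,0,0.002,0.01,-0.015,0.326,0],[0,0,0.002,0.01,-0.015,0.326,0],[0,0,0.002,0.01,-0.015,0.326,0],[0,0,0.002,0.01,-0.015,0.326,0],[0,0,0.002,0.01,-0.015,0.326,0]])

```text
t: 6.55
ee_pos: [432.3, -371.2, 16.8]
orientation: [0.378, 3.115, -0.001]
ft_force: [-1.4, -0.1, 5.9]
width: 12.2
grasp_force: 30.0
```

Run:
```python
from h import *
st()
```

```text
{'t': 6.55, 'qpos': [-0.731, 0.649, 1.85, 0.002, 0.639, -2.062], 'ee_pos': [432.267, -371.233, 16.843], 'orientation': [0.378, 3.115, -0.001], 'ft_force': [-1.381, -0.126, 5.92], 'moment': [0.096, 0.021, 0.018], 'width': 12.216, 'grasp_force': 30.001}
```

Call:
servo_tool(rows=[[0,0,0,0,0,-0.25,0],[0,0,0,0,0,-0.5,0],[0,0,0,0,0,-0.75,0],[0,0,0,0,0,-1,0],[0,0,0,0,0,-1,0]])

```text
t: 7.18
ee_pos: [433.3, -372.4, 220.3]
orientation: [0.377, 3.11, -0.007]
ft_force: [-0.3, -0.6, -1.6]
width: 12.0
grasp_force: 30.0
```

Run:
```python
from h import *
st()
im,W=cloud("wrist"); save("w3.png",im); np.save("w3.npy",W)
goal(509.6,163,215,148)
```

```text
{'t': 7.175, 'qpos': [-0.732, 0.343, 1.759, 0.002, 1.029, -2.062], 'ee_pos': [433.264, -372.414, 220.263], 'orientation': [0.377, 3.11, -0.007], 'ft_force': [-0.288, -0.641, -1.6], 'moment': [-0.01, -0.186, -0.004], 'width': 12.027, 'grasp_force': 30.0}
turn [-0.0003  0.0039  0.2114] shift [0.2624 2.6868 0.0086] yaw now 166.17
```

View pics/w3.png

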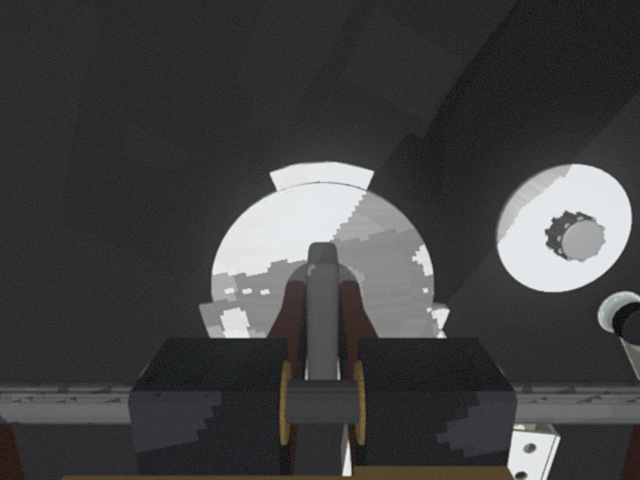

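The lid is held, with its front tab at (322,175). I check its position and tilt in the tool frame.

```bash
cat > lid.py <<'E'
from h import *
from scipy.optimize import least_squares
def lidfit(W,o):
    R=Rn.from_rotvec(o["orientation"]).as_matrix(); T=(W-o["ee_pos"])@R
    m=(np.abs(T[...,2]-11)<9)&(np.hypot(T[...,0],T[...,1])<66)&((np.abs(T[...,1])>22)|(T[...,0]>32))&(T[...,0]>-5)
    q=T[m]; d=q[np.hypot(q[:,0],q[:,1])<47]
    A=np.c_[d[:,:2],np.ones(len(d))]; s=np.linalg.lstsq(A,d[:,2],rcond=None)[0]
    for _ in range(3):
        e=np.abs(A@s-d[:,2])<1.5; s=np.linalg.lstsq(A[e],d[e,2],rcond=None)[0]
    # rim: outermost disc points in sectors away from tabs
    a=np.degrees(np.arctan2(q[:,1],q[:,0])); r=np.hypot(q[:,0],q[:,1]); P=[]
    for k in list(range(-85,-27,4))+list(range(30,86,4)):
        g=(np.abs(a-k)<2)&(r<56)
        if g.sum()>10: x=np.percentile(r[g],97); P.append((x*np.cos(np.radians(k)),x*np.sin(np.radians(k))))
    P=np.array(P); f=least_squares(lambda x:np.hypot(*(P-x).T)-50,[0,0],loss="soft_l1")
    t=(r>53)&(r<57)&(np.abs(a)<45); 
    print("plane slopes",s,"n",len(d),"disc centre in tool",f.x,np.std(f.fun),len(P),"tab angle",np.percentile(a[t],[3,50,97]))
E
python3 - <<'E'
from lid import *
lidfit(np.load("w3.npy"),ctrl.get_obs())
E
```

```text
plane slopes [ 8.87576459e-03 -5.10153110e-04  8.21498770e+00] n 11624 disc centre in tool [-0.06277857  0.98935588] 0.4836600868928684 29 tab angle [-19.58935056   0.33044248  21.19274341]
```

Call:
servo_tool(rows=[[0,0,0,0.09,0.9,0,0],[0,0,0,0.09,0.9,0,0],[0,0,0,0.09,0.9,0,0],[0,0,0,0.09,0.9,0,0]])

```text
t: 7.72
ee_pos: [455.8, -188.1, 214.3]
orientation: [-0.371, -3.118, -0.002]
ft_force: [-0.5, -0.1, -1.7]
width: 11.6
grasp_force: 30.0
```

Call:
servo_tool(rows=[[0,0,0.1,0.09,0.9,0,0],[0,0,0.1,0.09,0.9,0,0],[0,0,0.1,0.09,0.9,0,0],[0,0,0.1,0.09,0.9,0,0]])

```text
t: 8.22
ee_pos: [482.3, -10.5, 214.9]
orientation: [0.604, 3.082, -0.0]
ft_force: [-0.3, -1.0, -1.6]
width: 11.9
grasp_force: 30.0
```

Run:
```python
from h import *
goal(509.6,163,215,148)
```

```text
turn [-1.000e-04  4.000e-04  1.143e-01] shift [ 2.011e-01  8.547e-01 -7.000e-04] yaw now 157.82
```

Call:
servo_tool(rows=[[0,0,0.114,0.2,0.85,0,0],[0,0,0.114,0.2,0.85,0,0],[0,0,0.114,0.2,0.85,0,0],[0,0,0.114,0.2,0.85,0,0],[0,0,0.114,0.2,0.85,0.25,0],[0,0,0.114,0.2,0.85,0.25,0]])

```text
t: 8.98
ee_pos: [507.8, 156.8, 162.7]
orientation: [-0.873, -3.013, 0.008]
ft_force: [-1.2, -1.0, -1.2]
width: 12.1
grasp_force: 30.0
```

Run:
```python
from lid import *
o=ctrl.get_obs(); im,W=cloud("wrist"); save("w4.png",im); np.save("w4.npy",W)
st(); lidfit(W,o)
goal(509.05,162.2,145,147.9)
```

```text
{'t': 9.025, 'qpos': [0.278, 0.369, 1.875, -0.002, 0.9, -0.727], 'ee_pos': [509.341, 157.404, 164.781], 'orientation': [-0.874, -3.016, 0.005], 'ft_force': [-0.302, 0.27, -1.211], 'moment': [-0.02, -0.146, -0.039], 'width': 11.65, 'grasp_force': 30.0}
plane slopes [ 1.26871418e-02 -4.17920638e-03  6.10467082e+00] n 11678 disc centre in tool [-0.81979617  2.34486339] 0.4608481359353553 29 tab angle [-18.62426361   1.83616518  22.84165096]
turn [-0.0022 -0.0003 -0.0026] shift [0.014  0.0198 0.0988] yaw now 147.68
```

View pics/w4.png

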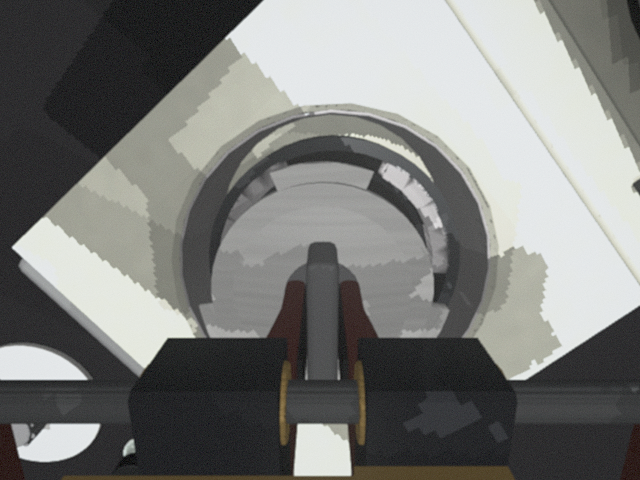

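Call:
servo_tool(rows=[[0,0,-0.0026,0.014,0.02,0.075,0],[0,0,-0.0026,0.014,0.02,0.075,0],[0,0,-0.0026,0.014,0.02,0.075,0],[0,0,-0.0026,0.014,0.02,0.075,0]])

```text
t: 9.52
ee_pos: [510.9, 164.6, 152.0]
orientation: [0.865, 3.016, 0.001]
ft_force: [-0.2, -0.5, -2.2]
width: 12.0
grasp_force: 30.0
```

Run:
```python
from lid import *
o=ctrl.get_obs(); im,W=cloud("wrist"); o2=ctrl.get_obs(); print(o2["ee_pos"],o2["orientation"]); save("w5.png",im); np.save("w5.npy",W)
st(); lidfit(W,o)
c0=ctrl.camera_info("wrist"); 
z=W[...,2]; c=np.array([509.6,163.])
for it in range(4):
    r=np.hypot(W[...,0]-c[0],W[...,1]-c[1]); a=np.degrees(np.arctan2(W[...,1]-c[1],W[...,0]-c[0])); P=[]
    for k in range(60,240,4):
        s=(r<70)&(r>61)&(z>116)&(z<121)&(np.abs(a-k)<2)
        if s.sum()>8: x=np.percentile(r[s],95); P.append(c+x*np.array([np.cos(np.radians(k)),np.sin(np.radians(k))]))
    P=np.array(P); f=least_squares(lambda x:np.hypot(*(P-x).T)-65.6,c,loss="soft_l1"); c=f.x
print("rotor",c,np.std(f.fun),len(P))
```

```text
[510.73115272 164.64800522 151.83995062] [8.64647531e-01 3.01639611e+00 8.91914339e-04]
{'t': 9.575, 'qpos': [0.291, 0.391, 1.88, -0.002, 0.868, -0.721], 'ee_pos': [510.731, 164.648, 151.84], 'orientation': [0.865, 3.016, 0.001], 'ft_force': [-0.279, 0.388, -0.5], 'moment': [0.043, -0.141, -0.03], 'width': 11.563, 'grasp_force': 30.0}
plane slopes [9.40867383e-03 4.49871854e-04 8.25292578e+00] n 11624 disc centre in tool [0.25814075 0.93884645] 0.48469486981970666 29 tab angle [-19.5086838    0.28959955  20.99402142]
rotor [509.52812193 163.59914738] 0.08592080451357548 31
```

Call:
servo_tool(rows=[[0,0,0,0,-0.0134,0.02,0],[0,0,0,0,-0.0134,0.06,0],[0,0,0,0,-0.0134,0.075,0],[0,0,0,0,-0.0134,0.085,0],[0,0,0,0,-0.0134,0.095,0],[0,0,0,0,-0.0134,0.1,0]])

```text
t: 10.32
ee_pos: [509.2, 162.3, 131.2]
orientation: [0.865, 3.017, 0.0]
ft_force: [0.1, -0.5, -1.6]
width: 12.0
grasp_force: 30.0
```

Run:
```python
from h import *
st(); goal(509.1,162.4,125,148)
```

```text
{'t': 10.325, 'qpos': [0.287, 0.42, 1.896, -0.002, 0.823, -0.724], 'ee_pos': [509.171, 162.275, 131.237], 'orientation': [0.865, 3.017, 0.0], 'ft_force': [0.13, -0.504, -1.559], 'moment': [0.069, -0.146, 0.076], 'width': 12.047, 'grasp_force': 30.0}
turn [0.0006 0.0019 0.0001] shift [0.0007 0.0003 0.0312] yaw now 148.0
```

Call:
servo_tool(rows=[[0,0,0,0,0,0.008,0],[0,0,0,0,0,0.015,0],[0,0,0,0,0,0.02,0],[0,0,0,0,0,0.025,0],[0,0,0,0,0,0.028,0],[0,0,0,0,0,0.028,0]])

```text
t: 11.08
ee_pos: [509.1, 162.3, 125.7]
orientation: [0.865, 3.017, 0.0]
ft_force: [-0.1, 0.0, -1.5]
width: 11.8
grasp_force: 30.0
```

Call:
servo_tool(rows=[[0,0,0,0,0,0.0025,0],[0,0,0,0,0,0.0025,0]])

```text
t: 11.32
ee_pos: [509.1, 162.2, 125.2]
orientation: [0.865, 3.017, 0.0]
ft_force: [-0.5, 0.5, -2.5]
width: 11.9
grasp_force: 30.0
```

Call:
servo_tool(rows=[[0,0,0,0,0,0.002,0],[0,0,0,0,0,0.003,0],[0,0,0,0,0,0.003,0]])

```text
t: 11.7
ee_pos: [509.1, 162.2, 124.6]
orientation: [0.865, 3.017, 0.0]
ft_force: [-0.3, -0.4, -1.6]
width: 11.9
grasp_force: 30.0
```

Call:
servo_tool(rows=[[0,0,0,0,0,0.0015,0],[0,0,0,0,0,0.0025,0],[0,0,0,0,0,0.0025,0]])

```text
t: 12.08
ee_pos: [509.1, 162.3, 124.1]
orientation: [0.865, 3.017, 0.0]
ft_force: [0.5, 0.2, -1.8]
width: 11.6
grasp_force: 30.0
```

Run:
```python
from h import *
st()
```

```text
{'t': 12.075, 'qpos': [0.287, 0.431, 1.9, -0.002, 0.808, -0.724], 'ee_pos': [509.141, 162.255, 124.109], 'orientation': [0.865, 3.017, 0.0], 'ft_force': [0.507, 0.198, -1.823], 'moment': [0.007, -0.112, 0.014], 'width': 11.635, 'grasp_force': 30.0}
```

Call:
servo_tool(rows=[[0,0,0,0,0,0.0015,0],[0,0,0,0,0,0.0025,0],[0,0,0,0,0,0.0025,0]])

```text
t: 12.45
ee_pos: [509.1, 162.3, 123.6]
orientation: [0.865, 3.017, 0.0]
ft_force: [-0.1, 0.7, -0.7]
width: 11.7
grasp_force: 30.0
```

Call:
servo_tool(rows=[[0,0,0,0,0,0.0015,0],[0,0,0,0,0,0.0025,0],[0,0,0,0,0,0.0025,0]])

```text
t: 12.82
ee_pos: [509.2, 162.3, 123.1]
orientation: [0.865, 3.017, 0.0]
ft_force: [0.1, 0.2, -0.0]
width: 11.6
grasp_force: 30.0
```

Call:
servo_tool(rows=[[0,0,0,0,0,0.001,0],[0,0,0,0,0,0.0015,0],[0,0,0,0,0,0.0015,0]])

```text
t: 13.2
ee_pos: [509.2, 162.3, 122.9]
orientation: [0.865, 3.017, 0.0]
ft_force: [0.0, 0.1, 0.6]
width: 11.9
grasp_force: 30.0
```

Run:
```python
from h import *
st()
```

```text
{'t': 13.2, 'qpos': [0.287, 0.433, 1.9, -0.002, 0.806, -0.724], 'ee_pos': [509.19, 162.272, 122.937], 'orientation': [0.865, 3.017, 0.0], 'ft_force': [0.047, 0.118, 0.574], 'moment': [-0.048, 0.005, -0.04], 'width': 11.855, 'grasp_force': 30.0}
```

Contact on the seal shows at about 40.6 mm. Now I twist clockwise (+ about tool z) and watch the moment.

Call:
servo_tool(rows=[[0,0,0.023,0,0,0,0],[0,0,0.046,0,0,0,0],[0,0,0.07,0,0,0,0],[0,0,0.093,0,0,0,0],[0,0,0.093,0,0,0,0]])

```text
t: 13.82
ee_pos: [509.2, 162.3, 122.9]
orientation: [1.074, 2.949, 0.001]
ft_force: [-0.0, -0.2, 2.6]
width: 11.5
grasp_force: 30.0
```

```bash
cat > m.py <<'E'
from h import *
o=ctrl.get_obs(); R=Rn.from_rotvec(o["orientation"]).as_matrix()
print(o["t"],np.round(o["ee_pos"],2),"yaw",np.degrees(np.arctan2(R[1,0],R[0,0])).round(2),"F",np.round(o["ft_force"],2),"M",np.round(o["moment"],3),"tq6",np.round(o["joint_torque"][5],3),o["width"],o["grasp_force"])
E
python3 m.py
```

```text
13.825 [509.2  162.29 122.87] yaw 139.97 F [-0.03 -0.15  2.61] M [ 0.003 -0.081 -0.06 ] tq6 0.159 11.452152858411536 30.001001358032227
```

Call:
servo_tool(rows=[[0,0,0.023,0,0,0,0],[0,0,0.046,0,0,0,0],[0,0,0.046,0,0,0,0]])

```text
t: 14.2
ee_pos: [509.1, 162.3, 122.8]
orientation: [1.175, 2.91, 0.001]
ft_force: [-0.3, -0.5, 1.8]
width: 11.9
grasp_force: 30.0
```

```bash
python3 m.py
```

```text
14.2 [509.13 162.28 122.84] yaw 136.01 F [-0.3  -0.53  1.76] M [-0.018 -0.132  0.018] tq6 0.153 11.930255315525617 30.001094341278076
```

Call:
servo_tool(rows=[[0,0,0.018,0,0,0,0],[0,0,0.035,0,0,0,0],[0,0,0.035,0,0,0,0]])

```text
t: 14.58
ee_pos: [509.1, 162.2, 122.8]
orientation: [1.251, 2.879, 0.001]
ft_force: [-0.0, -0.2, 3.3]
width: 11.5
grasp_force: 30.0
```

```bash
python3 m.py
```

```text
14.575 [509.14 162.25 122.83] yaw 133.02 F [-0.03 -0.19  3.3 ] M [-0.063 -0.135 -0.072] tq6 0.1 11.513431049960525 30.00104248523712
```

Call:
servo_tool(rows=[[0,0,0.012,0,0,-0.0005,0],[0,0,0.023,0,0,-0.0005,0],[0,0,0.023,0,0,-0.0005,0]])

```text
t: 14.95
ee_pos: [509.1, 162.2, 122.9]
orientation: [1.3, 2.857, 0.001]
ft_force: [0.6, -0.2, 1.9]
width: 12.1
grasp_force: 30.0
```

```bash
python3 m.py
```

```text
14.95 [509.09 162.23 122.87] yaw 131.05 F [ 0.59 -0.19  1.95] M [-0.004 -0.196 -0.017] tq6 0.062 12.108927913253902 30.000700056552887
```

Call:
servo_tool(rows=[[0,0,0.012,0,0,0,0],[0,0,0.023,0,0,0,0],[0,0,0.023,0,0,0,0]])

```text
t: 15.32
ee_pos: [509.1, 162.2, 122.9]
orientation: [1.349, 2.834, 0.001]
ft_force: [-0.5, 0.1, 0.9]
width: 11.7
grasp_force: 30.0
```

```bash
python3 m.py
```

```text
15.325 [509.14 162.24 122.91] yaw 129.07 F [-0.5   0.1   0.91] M [-0.065 -0.119 -0.102] tq6 0.064 11.65733621668964 30.000562369823456
```

Call:
servo_tool(rows=[[0,0,0.012,0,0,0,0],[0,0,0.023,0,0,0,0],[0,0,0.023,0,0,0,0]])

```text
t: 15.7
ee_pos: [509.1, 162.2, 122.9]
orientation: [1.398, 2.81, 0.001]
ft_force: [1.2, 0.8, 2.2]
width: 11.7
grasp_force: 30.0
```

```bash
python3 m.py
```

```text
15.7 [509.1  162.23 122.9 ] yaw 127.1 F [1.22 0.83 2.24] M [-0.083 -0.149 -0.028] tq6 0.067 11.68777339797655 30.00047206878662
```

Call:
servo_tool(rows=[[0,0,0.012,0,0,0,0],[0,0,0.023,0,0,0,0],[0,0,0.023,0,0,0,0]])

```text
t: 16.08
ee_pos: [509.1, 162.2, 122.9]
orientation: [1.446, 2.786, 0.001]
ft_force: [0.8, -0.6, 1.2]
width: 11.9
grasp_force: 30.0
```

```bash
python3 m.py
```

```text
16.075 [509.11 162.25 122.9 ] yaw 125.12 F [ 0.75 -0.65  1.16] M [-0.063 -0.148 -0.01 ] tq6 0.067 11.916958946212215 30.000445246696472
```

Call:
servo_tool(rows=[[0,0,0.012,0,0,0,0],[0,0,0.023,0,0,0,0],[0,0,0.023,0,0,0,0]])

```text
t: 16.45
ee_pos: [509.1, 162.3, 122.9]
orientation: [1.494, 2.76, 0.001]
ft_force: [0.7, 0.6, 1.7]
width: 12.0
grasp_force: 30.0
```

```bash
python3 m.py
```

```text
16.45 [509.12 162.25 122.9 ] yaw 123.14 F [0.68 0.64 1.69] M [-0.066 -0.183  0.037] tq6 0.068 11.953605392682642 30.000616908073425
```

Call:
servo_tool(rows=[[0,0,0.012,0,0,0,0],[0,0,0.023,0,0,0,0],[0,0,0.023,0,0,0,0]])

```text
t: 16.82
ee_pos: [509.1, 162.3, 122.9]
orientation: [1.542, 2.734, 0.001]
ft_force: [0.1, -0.8, 1.8]
width: 11.7
grasp_force: 30.0
```

```bash
python3 m.py
```

```text
16.825 [509.13 162.27 122.9 ] yaw 121.17 F [ 0.13 -0.79  1.75] M [-0.057 -0.101 -0.042] tq6 0.063 11.703929741045343 30.000440776348114
```

Call:
servo_tool(rows=[[0,0,0.012,0,0,0,0],[0,0,0.023,0,0,0,0],[0,0,0.023,0,0,0,0]])

```text
t: 17.2
ee_pos: [509.1, 162.2, 122.8]
orientation: [1.589, 2.707, 0.001]
ft_force: [-0.3, -0.8, -0.7]
width: 11.6
grasp_force: 30.0
```

```bash
python3 m.py
```

```text
17.2 [509.06 162.21 122.82] yaw 119.19 F [-0.26 -0.84 -0.67] M [-0.106 -0.146 -0.025] tq6 0.073 11.561646347823821 30.000100135803223
```

Call:
servo_tool(rows=[[0,0,0.012,0,0,0,0],[0,0,0.023,0,0,0,0],[0,0,0.023,0,0,0,0]])

```text
t: 17.58
ee_pos: [509.0, 162.2, 122.8]
orientation: [1.635, 2.68, 0.001]
ft_force: [0.2, -0.2, -1.8]
width: 11.6
grasp_force: 30.0
```

```bash
python3 m.py
```

```text
17.575 [508.98 162.2  122.75] yaw 117.21 F [ 0.19 -0.16 -1.85] M [-0.103 -0.147  0.038] tq6 0.101 11.647141046508178 29.99966651201248
```

Call:
servo_tool(rows=[[0,0,0.012,0,0,0.0012,0],[0,0,0.023,0,0,0.002,0],[0,0,0.023,0,0,0.002,0]])

```text
t: 17.95
ee_pos: [509.2, 162.2, 122.6]
orientation: [1.681, 2.651, 0.002]
ft_force: [0.5, -0.7, 0.2]
width: 11.5
grasp_force: 30.0
```

```bash
python3 m.py
```

```text
17.95 [509.17 162.24 122.57] yaw 115.23 F [ 0.52 -0.74  0.22] M [-0.139 -0.061 -0.023] tq6 0.124 11.465459415390196 30.000985264778137
```

Call:
servo_tool(rows=[[0,0,0.012,0,0,0.0007,0],[0,0,0.023,0,0,0.0014,0],[0,0,0.023,0,0,0.0014,0]])

```text
t: 18.32
ee_pos: [509.3, 162.3, 122.4]
orientation: [1.726, 2.621, 0.002]
ft_force: [-0.6, 0.0, 0.7]
width: 11.9
grasp_force: 30.0
```

```bash
python3 m.py
```

```text
18.325 [509.3  162.29 122.37] yaw 113.26 F [-0.58  0.05  0.73] M [-0.142 -0.048  0.082] tq6 0.17 11.936271860188587 30.00369429588318
```

Call:
servo_tool(rows=[[0,0,0.012,0,0,0.0006,0],[0,0,0.023,0,0,0.0011,0],[0,0,0.023,0,0,0.0011,0]])

```text
t: 18.7
ee_pos: [509.3, 162.3, 122.2]
orientation: [1.771, 2.591, 0.002]
ft_force: [1.1, 0.0, 3.4]
width: 11.9
grasp_force: 30.0
```

```bash
python3 m.py
```

```text
18.7 [509.34 162.29 122.16] yaw 111.28 F [1.1  0.03 3.44] M [-0.189 -0.045  0.124] tq6 0.233 11.908451339349073 30.00838190317154
```

Call:
servo_tool(rows=[[0,0,0.012,0,0,0.0006,0],[0,0,0.012,0,0,0.0006,0]])

```text
t: 18.95
ee_pos: [509.4, 162.3, 122.1]
orientation: [1.795, 2.575, 0.002]
ft_force: [0.9, -0.5, 4.6]
width: 11.8
grasp_force: 30.0
```

```bash
python3 m.py
```

```text
18.95 [509.37 162.31 122.06] yaw 110.25 F [ 0.86 -0.48  4.64] M [-0.184 -0.067  0.115] tq6 0.25 11.780099126431768 30.010265707969666
```

Call:
servo_tool(rows=[[0,0,0.006,0,0,-0.0008,0],[0,0,0.012,0,0,-0.0012,0],[0,0,0.012,0,0,-0.0012,0]])

```text
t: 19.32
ee_pos: [509.2, 162.3, 122.1]
orientation: [1.818, 2.559, 0.002]
ft_force: [1.6, 0.0, 2.2]
width: 11.9
grasp_force: 30.0
```

```bash
python3 m.py; python3 m.py
```

```text
19.325 [509.22 162.27 122.08] yaw 109.23 F [1.63 0.   2.2 ] M [-0.115 -0.245  0.266] tq6 0.338 11.86048997971001 30.025095641613007
19.325 [509.22 162.27 122.08] yaw 109.23 F [1.63 0.   2.2 ] M [-0.115 -0.245  0.266] tq6 0.338 11.86048997971001 30.025095641613007
```

Call:
servo_tool(rows=[[0,0,0.006,0,0,-0.0005,0],[0,0,0.012,0,0,-0.0007,0],[0,0,0.012,0,0,-0.0007,0]])

```text
t: 19.7
ee_pos: [509.1, 162.2, 122.1]
orientation: [1.841, 2.543, 0.002]
ft_force: [0.8, -0.4, -0.2]
width: 12.0
grasp_force: 30.0
```

```bash
python3 m.py
```

```text
19.7 [509.06 162.19 122.13] yaw 108.2 F [ 0.78 -0.38 -0.15] M [-0.126 -0.317  0.199] tq6 0.319 12.03259114616868 30.017853677272797
```

```bash
cat > avg.py <<'E'
from h import *
L=[]
for i in range(8):
    ctrl.get_image("top"); o=ctrl.get_obs(); L.append(np.r_[o["ft_force"],o["moment"],o["joint_torque"][5],o["ee_pos"][2]])
print(o["t"],np.round(np.mean(L,0),3),np.round(np.std(L,0),3))
E
python3 avg.py
```

```text
20.1 [  1.11   -0.156  -0.89   -0.126  -0.294   0.285   0.263 122.127] [0.4   0.449 0.486 0.037 0.04  0.019 0.006 0.013]
```

Call:
servo_tool(rows=[[0,0,0.012,0,0,0.0005,0],[0,0,0.018,0,0,0.0005,0],[0,0,0.018,0,0,0.0005,0]])

```text
t: 20.48
ee_pos: [509.1, 162.2, 122.1]
orientation: [1.874, 2.518, 0.002]
ft_force: [1.3, -0.5, -2.2]
width: 12.1
grasp_force: 30.2
```

```bash
python3 m.py; python3 avg.py
```

```text
20.475 [509.09 162.23 122.1 ] yaw 106.67 F [ 1.31 -0.52 -2.22] M [-0.09  -0.258  0.535] tq6 0.564 12.072437966529591 30.172292590141296
20.875 [ 1.93400e+00 -5.11000e-01 -2.45100e+00 -1.18000e-01 -3.30000e-01
  5.18000e-01  5.11000e-01  1.22093e+02] [0.397 0.61  0.619 0.02  0.024 0.037 0.006 0.011]
```

Call:
servo_tool(rows=[[0,0,0,0,0,0.0007,0],[0,0,0,0,0,0.0013,0],[0,0,0,0,0,0.0013,0]])

```text
t: 21.25
ee_pos: [509.1, 162.2, 122.0]
orientation: [1.874, 2.518, 0.002]
ft_force: [1.8, -0.9, -0.0]
width: 11.6
grasp_force: 30.2
```

```bash
python3 m.py; python3 avg.py
```

```text
21.25 [509.12 162.22 122.03] yaw 106.67 F [ 1.83 -0.85 -0.01] M [-0.275 -0.145  0.438] tq6 0.501 11.648160673815084 30.15935719013214
21.65 [ 1.11000e-01 -6.75000e-01  7.81000e-01 -2.07000e-01 -9.60000e-02
  4.97000e-01  5.00000e-01  1.22005e+02] [0.677 0.338 0.421 0.031 0.038 0.036 0.001 0.008]
```

Call:
servo_tool(rows=[[0,0,0,0,0,0,16],[0,0,0,0,0,0,40],[0,0,0,0,0,0,40],[0,0,0,0,0,0,40],[0,0,0,0,0,0,40],[0,0,0,0,0,-0.1,40],[0,0,0,0,0,-0.3,40],[0,0,0,0,0,-0.5,40],[0,0,0,0,0,-0.5,40]])

```text
t: 22.78
ee_pos: [510.8, 162.9, 224.9]
orientation: [1.872, 2.515, 0.01]
ft_force: [-0.5, 0.3, -0.1]
width: 40.1
grasp_force: 0.0
```

Run:
```python
from h import *
st()
im,W=cloud("wrist"); save("w6.png",im); np.save("w6.npy",W)
z=W[...,2]; c=np.array([509.55,163.2]); d=W-np.r_[c,0]; r=np.hypot(d[...,0],d[...,1])
m=(r>22)&(r<47)&(z>105)&(z<120); p=W[m]; A=np.c_[p[:,:2]-c,np.ones(len(p))]; s=np.linalg.lstsq(A,p[:,2],rcond=None)[0]
for _ in range(3):
    e=np.abs(A@s-p[:,2])<1.5; s=np.linalg.lstsq(A[e],p[e,2],rcond=None)[0]
rm=(r>61)&(r<65)&(np.abs(z-119)<3)
print("disc plane",s,"rim z",np.median(z[rm]),"=> rel underside",s[2]-7-np.median(z[rm])+52)
t=(r<35)&(z>135)&(z<150); q=W[t][:,:2]; print("bar",cv2.minAreaRect(q.astype(np.float32)),q.mean(0))
```

```text
{'t': 22.775, 'qpos': [0.287, 0.286, 1.83, -0.002, 1.016, -0.002], 'ee_pos': [510.79, 162.92, 224.946], 'orientation': [1.872, 2.515, 0.01], 'ft_force': [-0.492, 0.297, -0.135], 'moment': [-0.074, -0.106, 0.01], 'width': 40.138, 'grasp_force': 0.0}
disc plane [-7.03310656e-03 -9.08193439e-04  1.11856776e+02] rim z 117.32990427909527 => rel underside 39.52687167991017
bar ((507.60626220703125, 163.37966918945312), (11.994648933410645, 51.673709869384766), 17.835060119628906) [507.12460688 164.97538739]
```

View pics/w6.png

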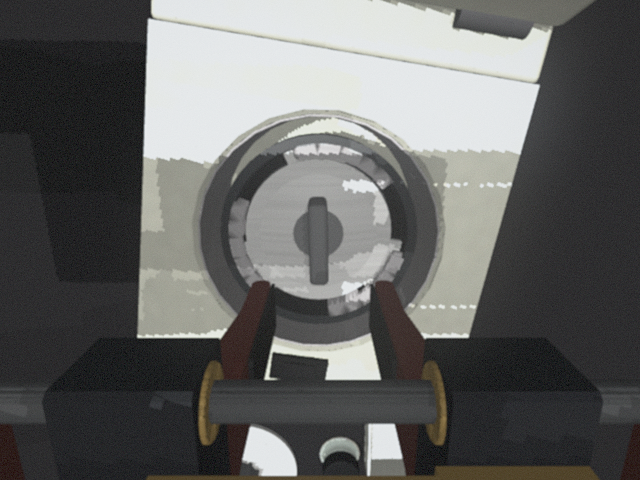

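The lid sits under the lugs, level and centred, and the fingers are clear. The last holding torque was about 0.5 N m, easing slightly on release. I'm handing it in.

```bash
python3 -c "
from workcell import ctrl
print(ctrl.close_job())"
```

```text
the job is handed in; nothing more can be done
None
```

The lid is in the rotor, twisted about 40° clockwise until firmly hand-tight, then released, and the job is handed in. The last holding torque was about 0.5 N m, the top of the 0.3–0.5 range. The clamp force is my estimate, about 14 N from the seal compression, and the hand-in returned no verdict.

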